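# Check a pedal return spring against the reference mark

## Robot

A 6-joint arm with a two-finger parallel gripper is mounted at the origin on the work surface. World frame = base frame: x ahead of the robot, y to its left, z up, the work surface at z = 0. Lengths are in m, angles in rad, forces in N, time in s.
With the tool pointing down it reaches from about 0.3 to 0.875 m from the base axis. Payload 4.2 kg.
Tool frame: the origin (TCP) lies midway between the tips of the shut fingers; the grasp point (between the pads) lies 19 mm behind it (arm.grasp_offset is the distance from the TCP to the grasp point, in m); z points along the fingers, y is the line along which they close (so a half turn about z gives the same grasp; the last joint's range is limited). The gripper opens to 85 mm and grips with 20 to 120 N. Pads are 22 mm wide; open, the fingers measure 114 mm over their backs; the gripper's body (76 mm by 85 mm) begins 54 mm behind the grasp point. The pads swing forward as they close: fully open they stand 13 mm farther back than shut.
Start: joints at [1.149, 0.32, 1.565, -0, 1.257, -0.02], TCP at [0.225, 0.529, 0.231] pointing down, gripper open.
Joint ranges: [-3.11, 3.11], [-0.84, 2.01], [0.21, 2.61], [-1.34, 4.49], [0.05, 2.63], [-2.56, 2.56]. Speed limits (rad/s): [2.57, 2.57, 3.14, 3.14, 3.14, 3.14].

## Interface

Orientations are given as a rotation vector (axis times angle).
In Python, from plant import arm, get_image gives the robot as it stands. The module is installed in compiled form; this text tells all that it offers.
- The arm moves only by the shell command python3 -m inch 'ROWS' [FORCE]. ROWS is JSON, a list of rows, each a list of 5 numbers: the closure, from 0 (fully open) to 1 (shut), then the shift along the tool's x, y, z in m, then the turn about the tool's z in rad. A call has 1 to 5 rows; each row shifts and turns the commanded pose from where the row before left it, along the tool's axes as they then stand; what a row does not reach is not made up. A row lasts 1/10 s, in which the tool goes at most 50 mm and 8.59 degrees, less where a joint would pass 70% of its speed; a pose out of reach is approached as far as the arm can. A call is refused whole if a number of a shift passes 0.05 or a number of a turn 0.15, either way. A call with a gripper value outside its range is refused whole. The fingers move at their own pace and stop on an object; FORCE is the grip in N (left out, the last holds). Time passes only in rows, so rows that do not move let the fingers close. It gives the time, the measured TCP pose, the force, the opening and the grip force at its end, in the units of the state.
- arm.get_obs(): the state, without advancing time (a new reading comes with each control period).
- get_image(name): name is "scene" or "top" or "wrist"; returns a dict with "color" (384x512x3 uint8, red, green, blue), "z_map" (384x512 float32, m along the optical axis (not along the pixel's ray), 0 where there is no reading), "fx", "fy", "cx", "cy" (pixels), "rvec" (rotation vector, rad) and "tvec" (3), from world to camera coordinates, as OpenCV has them; the wrist camera has in their place "T_tool_cam" (4x4, takes a point from camera to tool coordinates, whose origin is the TCP and whose axes are the flange's). Camera axes: x right, y down, z forward; pixel columns grow to the right and rows downward; lengths in m; the calibration is good to about 2 mm. A picture is of the moment at which its call begins: read the wrist's pose just before it.
- arm.sign_off(): hands the job in; it is judged then, once.
The state is a dict: "time": time; "q": joint angles; "joint_vel": joint speeds; "tau": joint torques, N m; "tcp_pos": TCP position; "orientation": TCP orientation; "ft_force": force on the tool from outside, world axes, zero at the start; "ft_torque": the same for the moment, N m; "gripper_width": finger opening in m; "finger_force": force on a finger pad.
Only numpy, scipy, OpenCV 4.12 (cv2) and the standard library are available. Lean on these libraries where they do the work, as an engineer would, in place of code of your own. Each camera call takes 0.05 s, during which the arm holds its last target. There are 200 camera calls.

## Task

Lift the handled cover plate straight up, level, off the two dowels of the spring tester and lay it flat on the middle of the plywood ware board. Then press the tester's spring plate down until the drag pointer it pushes is level with the reference mark, not past it, hold it there for about a second and let the plate come all the way up, so that the drag pointer is left standing level with the mark. Leave the mark where it is set and the other things on the bench undisturbed.

Things in the scene. Friction and masses are not known exactly. Their poses are not given: they have to be found in the camera images.
- tester: bench spring tester bolted to the table: grey base 150 (x) x 220 (y) x 25 mm; origin at the centre of its underside, z up. Steel columns 22 mm thick at y = -80 and +80 mm, tops at 150 mm, each with a 10 mm dowel up to 168 mm. Between them a coil spring carries the spring plate. At x = 65 mm a slotted white gauge strip (90 mm wide, top at 135 mm); pointer and mark ride on its outer face
- cover: loose aluminium cover plate 50 (x) x 200 (y) x 12 mm, 0.3 to 0.5 kg, black bar handle on top; origin at the centre of its underside. At the start it rests on the column tops (underside at 150 mm), its two 11.5 mm holes over the dowels, axes as the tester's. It must rise 18 mm to clear the dowels; it covers the spring plate until it is off
- cover_grip (a point): centre of the cover's handle bar: the bar is 12 mm wide (cover's x), 100 mm long (cover's y), 16 mm high; this point is 38 mm over the cover's underside and 26 mm over the plate's top; the space below the bar is open but for two posts at y = -44 and +44 mm
- cover_base (a point): centre of the cover plate's underside (the same point as the origin of cover), axes as the cover's
- board_top (a point): centre of the upper face of the plywood ware board, a fixed empty board 240 x 240 x 12 mm lying on the table on the other side from the tester (left or right varies); axes as the board's
- press_plate (a joint): how far the spring plate is pressed down, in m: 0 fully up, 0.045 coils closed. It moves straight down only. The spring holds it up: about 3 N to start it down, 0.32 N more for each mm (about 14 N at 36 mm); it comes up by itself when let go
- press_pad (a point): centre of the top face of the round steel press pad (44 mm across, 12 mm high) on the middle of the spring plate; 140 mm over the table when up. Press here from above, with the closed fingertips for instance. The plate around the pad is 70 (x) x 110 (y) mm
- tongue (a point): point carried by the spring plate, 4 mm under its tongue, which reaches out through the gauge slot on the +x side; at the same height as drag_tip while the tongue rests on the drag pointer. 26 mm below press_pad
- drag_tip (a point): tip of the drag pointer, a small dark steel needle (5 mm thick, 24 mm long) that points to the tester's -y. It begins up against the tongue, is pushed down by it and then stays by friction at the lowest point reached; it does not come back up by itself
- mark_tip (a point): tip of the reference mark, a fixed 5 mm needle on a steel clamp block that points to the tester's +y, towards the drag pointer's tip (at x = 76 mm of the tester); 14 to 36 mm below where the drag pointer starts, different each run. Level means these two tips at the same height; 4 mm either way is allowed
- mug_c (a point): bystander: middle of a white mug, 72 mm wide, 95 mm high
- dish_c (a point): bystander: middle of a low white bowl, 90 mm wide, 32 mm high
- glaze_jar_c (a point): bystander: middle of a grey jar with a white cap, 72 mm wide, 95 mm high
- flowerpot_c (a point): bystander: middle of a terracotta pot, 120 mm wide, 100 mm high
- figure_c (a point): bystander: middle of a white figure, 84 mm wide, 145 mm high
- brush_c (a point): bystander: middle of a wooden brush lying on the table
There are look-alikes about, which are no part of the job. There is more than one size of the cover; the one meant has the size given above.

How it is judged:
On the way, in this order (a step that is already met when the one before it is completed fails the run):
1. the cover plate lies flat on the ware board, let go (x of cover_base in the frame of board_top between -0.08 and 0.08 m and y of cover_base in the frame of board_top between -0.08 and 0.08 m and z of cover_base in the frame of board_top below 0.006 m and angle between cover_base's own z axis and vertical below 0.1 rad and linear speed of cover below 0.03 m/s and contact force between the fingers and cover below 0.01 N), for 0.2 s.
2. the spring plate is pressed down so that the drag pointer is within 4 mm of level with the reference mark, and held there for 0.5 s (z of tongue in the frame of mark_tip between -0.004 and 0.004 m and z of drag_tip in the frame of mark_tip between -0.004 and 0.004 m), for 0.5 s.
At the end, for the whole second after the job is handed in: The cover plate lies flat and at rest on the ware board, its centre within 80 mm of the board's middle along each side; the spring plate is back up (within 3 mm); the drag pointer stands within 4 mm of level with the reference mark, which has not been moved (x of cover_base in the frame of board_top between -0.08 and 0.08 m and y of cover_base in the frame of board_top between -0.08 and 0.08 m and z of cover_base in the frame of board_top below 0.006 m and angle between cover_base's own z axis and vertical below 0.1 rad and linear speed of cover below 0.03 m/s and z of drag_tip in the frame of mark_tip between -0.004 and 0.004 m and value of joint press_plate below 0.003 m and distance of mark_tip from where it was at the start of the episode below 0.003 m); the robot touches nothing.
It fails at once if the drag pointer is pushed more than 6 mm past the reference mark (z of drag_tip in the frame of mark_tip below -0.006 m).
It fails at once if the cover is tilted more than 0.15 rad while still on the dowels (horizontal distance between cover_base and tester below 0.03 m and height (world z) of cover_base below 0.166 m and angle between cover_base's own z axis and vertical above 0.15 rad).
It fails at once if the cover is dropped (falls free faster than 0.7 m/s) (linear speed of cover above 0.7 m/s and contact force between the fingers and cover below 0.01 N).
It fails at once if a bystander is moved more than 20 mm (distance of any of mug_c, dish_c, glaze_jar_c, flowerpot_c, figure_c, brush_c from where it was at the start of the episode above 0.02 m).
It also fails if it takes over 58 s, if anything falls off the work surface, if the arm or the gripper's body presses on something with over 40 N, if the wrist force passes 120 N, or if a joint passes its speed limit or range.

## Working session

There is one attempt and no reset: what is moved stays moved. The work goes in short steps, Python scripts to look and compute and a shell command to move; the robot and the scene stay as the last step left them, time stands still between calls to the robot, and variables do not carry over. Pictures are saved under pics/ and viewed, at most 10 in all, crops included, and the job is handed in when it is done.

```bash
mkdir -p pics; cat > h.py <<'E'
import numpy as np, cv2
from plant import arm, get_image
def save(name,fn):
    im=get_image(name); cv2.imwrite('pics/'+fn+'.png',im['color'][:,:,::-1]); np.save('pics/'+fn+'.npy',im,allow_pickle=True); return im
def load(fn): return np.load('pics/'+fn+'.npy',allow_pickle=True).item()
def cam(im):
    if 'T_tool_cam' in im:
        T=np.eye(4);T[:3,:3]=cv2.Rodrigues(np.array(im['orientation']))[0];T[:3,3]=im['tcp_pos'];T=T@im['T_tool_cam'];return T[:3,:3],T[:3,3]
    R=cv2.Rodrigues(np.array(im['rvec'],float))[0]; return R.T,-R.T@np.array(im['tvec'],float).ravel()
def ray(im,u,v):
    R,c=cam(im); return c,R@np.array([(u-im['cx'])/im['fx'],(v-im['cy'])/im['fy'],1.])
def plane(im,u,v,z):
    c,d=ray(im,u,v); return c+d*(z-c[2])/d[2]
def depth(im,u,v):
    c,d=ray(im,u,v); return c+d*im['z_map'][int(round(v)),int(round(u))]
def cloud(im):
    R,c=cam(im); v,u=np.mgrid[:384,:512]; z=im['z_map']
    P=np.stack([(u-im['cx'])/im['fx']*z,(v-im['cy'])/im['fy']*z,z],-1)
    return P@R.T+c
def wrist(fn):
    o=arm.get_obs(); im=get_image('wrist'); im['tcp_pos']=o['tcp_pos']; im['orientation']=o['orientation']
    cv2.imwrite('pics/'+fn+'.png',im['color'][:,:,::-1]); np.save('pics/'+fn+'.npy',im,allow_pickle=True); return im
E
python3 - <<'E'
from h import *
a=save('top','top1');b=save('scene','sc1')
print(cam(a),cam(b),a['fx'],b['fx'])
o=arm.get_obs();print(o['orientation'],o['time'],o['gripper_width'])
cv2.imwrite('pics/both.png',np.vstack([cv2.resize(x['color'][:,:,::-1],(400,300)) for x in (a,b)]))
E
```

```text
(array([[ 0.0045797 , -0.99471862,  0.10253724],
       [-0.99974749, -0.00681031, -0.02141458],
       [ 0.02199979, -0.10241327, -0.99449863]]), array([0.38508304, 0.03248404, 1.4202633 ])) (array([[ 0.02013074,  0.59671618, -0.80219982],
       [ 0.99954907,  0.00586877,  0.02944859],
       [ 0.02228038, -0.80243091, -0.59632896]]), array([ 1.49169091, -0.03352329,  0.85252727])) 407.9256585885208 379.64964716019796
[-6.26868848e-01 -3.07804807e+00  2.46156139e-03] 0.1 0.08549856047133575
```

View pics/top1.png

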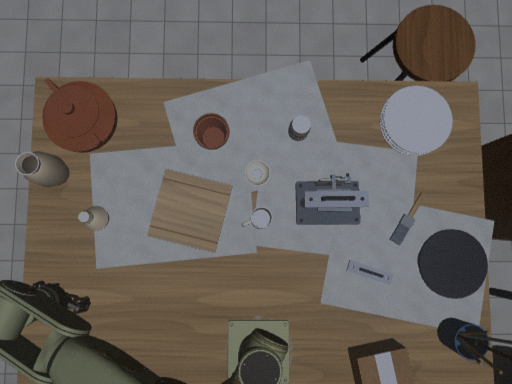

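View pics/sc1.png

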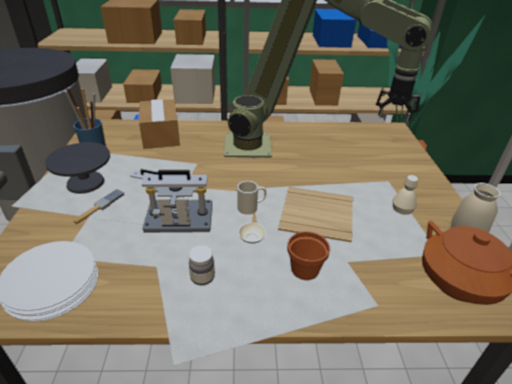

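The top view shows the tester with a cover on it at (328,200), a smaller loose look-alike cover at (370,272), and the board at (190,210). The scene view shows the gauge facing that camera at about (178,205). The cover candidates are the one on the tester, which fits (on the dowels, about 60 px ≈ 200 mm long), and the short one on the table, which doesn't. I'll confirm in an enlarged crop and measure.

```bash
python3 - <<'E'
from h import *
a=load('top1');b=load('sc1')
A=cloud(a);B=cloud(b)
def rect(m,P,n):
    pts=P[m][:,:2].astype(np.float32); r=cv2.minAreaRect(pts*1000); print(n,len(pts),r,np.median(P[m],0),pts.mean(0))
for P,n in((A,'top'),(B,'scene')):
    x,y,z=P[...,0],P[...,1],P[...,2]
    near=(x>.25)&(x<.6)&(y<-.05)&(y>-.35)
    for lo,hi in((.153,.172),(.172,.21)): rect(near&(z>lo)&(z<hi),P,(n,lo))
    nb=(x>.2)&(x<.6)&(y<.42)&(y>.12)&(z>.007)&(z<.02); 
    k=cv2.morphologyEx(nb.astype(np.uint8),cv2.MORPH_OPEN,np.ones((5,5)));rect(k>0,P,(n,'board'))
    rect((x>.18)&(x<.34)&(y<-.15)&(y>-.4)&(z>.007)&(z<.06),P,(n,'lookalike'))
c1=cv2.resize(a['color'][165:290,280:405],(400,400),interpolation=2);c2=cv2.resize(b['color'][155:240,130:225],(400,400),interpolation=2)
cv2.imwrite('pics/crop1.png',np.hstack([c1,c2])[:,:,::-1])
E
```

```text
('top', 0.153) 888 ((502.2123107910156, -240.27908325195312), (50.391815185546875, 200.8251953125), 0.4705002009868622) [ 0.50093619 -0.23714014  0.16189887] [ 0.502795   -0.23775154]
('top', 0.172) 148 ((502.82745361328125, -239.294921875), (12.100736618041992, 99.12805938720703), 0.7853699326515198) [ 0.50196379 -0.23452888  0.19496587] [ 0.502673   -0.23616596]
('top', 'board') 2994 ((473.94329833984375, 237.32772827148438), (239.7252197265625, 240.0852813720703), 77.0324935913086) [0.46431228 0.23997032 0.01172779] [0.4685697  0.23864464]
('top', 'lookalike') 297 ((263.353759765625, -281.9447021484375), (151.02613830566406, 235.18234252929688), 9.966510772705078) [ 0.27208072 -0.3513284   0.01024349] [ 0.27222463 -0.3462671 ]
('scene', 0.153) 691 ((504.5965270996094, -239.91024780273438), (53.2064094543457, 200.51821899414062), 0.8555237054824829) [ 0.51048074 -0.23963964  0.16180846] [ 0.5093453  -0.23950425]
('scene', 0.172) 187 ((506.3119812011719, -239.66934204101562), (11.192112922668457, 100.21586608886719), 1.9731669425964355) [ 0.50756203 -0.23903031  0.18980497] [ 0.5070025  -0.23941417]
('scene', 'board') 2798 ((475.26361083984375, 237.10308837890625), (238.52764892578125, 244.41091918945312), 76.28101348876953) [0.48204078 0.2391819  0.01194078] [0.47879717 0.23920967]
('scene', 'lookalike') 50 ((265.6246643066406, -376.1542663574219), (58.156158447265625, 22.5342960357666), 61.38623046875) [ 0.26959977 -0.37769022  0.03239807] [ 0.2676775  -0.37644866]
```

View pics/crop1.png

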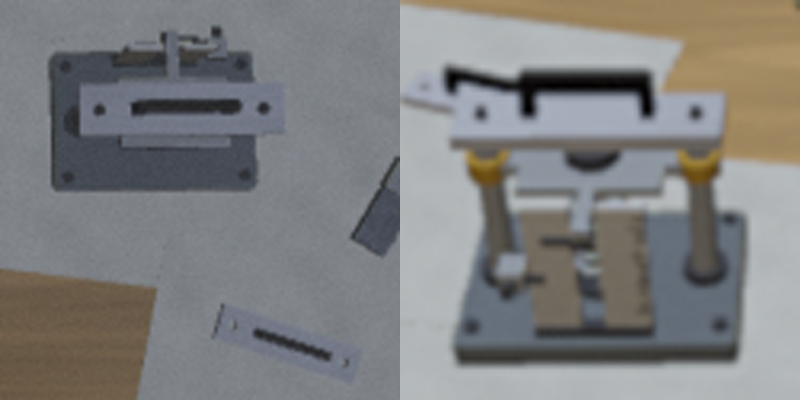

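The crop confirms it: the cover with two holes over the dowels (left crop, about (180,108)) is 50×200 mm with its top at 0.162. The loose one below is shorter. In the right crop the drag pointer is at about (560,240) and the mark at about (525,280). Next I'll work out the moves.

```bash
cat >> h.py <<'E'
def delta(target):
    o=arm.get_obs(); R=cv2.Rodrigues(np.array(o['orientation']))[0]
    return R.T@(np.array(target)-o['tcp_pos'])
E
python3 - <<'E'
from h import *
o=arm.get_obs(); R=cv2.Rodrigues(np.array(o['orientation']))[0]; print(R.round(3),o['tcp_pos'],o['q'])
# turn about z so tool y -> +-x with yaw .012
for s in (1,-1):
    yw=s*np.array([np.cos(.012),np.sin(.012),0]); t=R.T@yw; th=np.arctan2(-t[0],t[1]); Rn=R@cv2.Rodrigues(np.array([0,0,th]))[0]
    print(s,th,Rn.round(3).tolist(), Rn.T@(np.array([.504,-.24,.26])-o['tcp_pos']))
E
```

```text
[[-0.92   0.391 -0.001]
 [ 0.391  0.92  -0.001]
 [ 0.    -0.002 -1.   ]] [0.22469204 0.52881376 0.23056727] [ 1.14899188e+00  3.20229704e-01  1.56555208e+00  6.96815218e-06
  1.25741864e+00 -1.99860023e-02]
1 1.156976227716881 [[-0.012, 1.0, -0.001], [1.0, 0.012, -0.001], [-0.001, -0.001, -1.0]] [-0.77215206  0.27004294 -0.02849258]
-1 -1.9846164258729124 [[0.012, -1.0, -0.001], [-1.0, -0.012, -0.001], [0.001, 0.001, -1.0]] [ 0.77215206 -0.27004294 -0.02849258]
```

```bash
python3 -m inch '[[0,0,0,-0.015,0.145],[0,0,0,-0.015,0.145],[0,0,0,0,0.145],[0,0,0,0,0.145],[0,0,0,0,0.145]]' 60 >/dev/null; python3 -m inch '[[0,0,0,0,0.145],[0,0,0,0,0.145],[0,0,0,0,0.142],[0,-0.045,0.016,0,0],[0,-0.045,0.016,0,0]]'; python3 -m inch '[[0,-0.045,0.016,0,0],[0,-0.045,0.016,0,0],[0,-0.045,0.016,0,0],[0,-0.045,0.016,0,0],[0,-0.045,0.016,0,0]]'; python3 -m inch '[[0,-0.045,0.016,0,0],[0,-0.045,0.016,0,0],[0,-0.045,0.016,0,0],[0,-0.045,0.016,0,0],[0,-0.045,0.016,0,0]]'
python3 - <<'E'
from h import *
o=arm.get_obs();R=cv2.Rodrigues(np.array(o['orientation']))[0];print(R.round(3).tolist(),delta([.504,-.24,.26]))
E
```

```text
time: 1.1
tcp_pos: [0.2579, 0.4389, 0.2603]
orientation: [2.205, 2.237, -0.002]
ft_force: [1.7, -0.1, -0.0]
gripper_width: 0.0854
finger_force: 0.0
time: 1.6
tcp_pos: [0.3407, 0.2137, 0.2611]
orientation: [2.207, 2.235, -0.0]
ft_force: [0.2, 0.2, -0.0]
gripper_width: 0.0852
finger_force: 0.0
time: 2.1
tcp_pos: [0.4234, -0.0104, 0.2612]
orientation: [-2.208, -2.234, -0.0]
ft_force: [0.3, 0.7, 0.9]
gripper_width: 0.0852
finger_force: 0.0
[[-0.012, 1.0, 0.0], [1.0, 0.012, 0.0], [0.0, 0.0, -1.0]] [-0.23050484  0.07793336  0.00115962]
```

```bash
python3 -m inch '[[0,-0.046,0.0156,0,0],[0,-0.046,0.0156,0,0],[0,-0.046,0.0156,0,0],[0,-0.046,0.0156,0,0],[0,-0.046,0.0156,0,0]]'>/dev/null;  python3 -m inch '[[0,0,0,0,0],[0,0,0,0,0]]'
python3 - <<'E'
from h import *
w=wrist('w1'); P=cloud(w); x,y,z=P[...,0],P[...,1],P[...,2]
near=(abs(x-.503)<.06)&(abs(y+.24)<.13)
for lo,hi in((.153,.17),(.18,.21)):
    m=near&(z>lo)&(z<hi); r=cv2.minAreaRect(P[m][:,:2].astype(np.float32)*1000); print(m.sum(),r,np.median(P[m],0))
print(delta([.504,-.24,.17]))
E
```

```text
time: 2.8
tcp_pos: [0.5037, -0.238, 0.2602]
orientation: [-2.208, -2.231, 0.0]
ft_force: [-0.0, -0.4, -0.4]
gripper_width: 0.0855
finger_force: 0.0
9113 ((500.5033874511719, -239.37460327148438), (50.06578826904297, 200.68968200683594), 0.8110914826393127) [ 0.50088151 -0.21361349  0.16269222]
1578 ((500.1855773925781, -238.5422821044922), (11.344671249389648, 99.210205078125), 0.7068751454353333) [ 0.50047804 -0.23220936  0.19632653]
[-0.00315766  0.00060679  0.09059435]
```

View pics/w1.png

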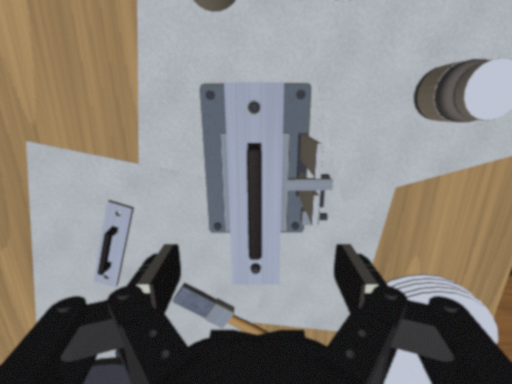

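The wrist view shows the bar at (254,200), centred between the fingers. Measured bar centre is (0.501,-0.239) with its top at 0.196, as expected. Descending to grasp it.

```bash
python3 -m inch '[[0,-0.001,-0.002,0.03,0],[0,0,0,0.03,0],[0,0,0,0.02,0],[0,0,0,0.009,0],[0,0,0,0,0]]' ;  python3 -m inch '[[1,0,0,0,0],[1,0,0,0,0],[1,0,0,0,0],[1,0,0,0,0],[1,0,0,0,0]]' 60;python3 -m inch '[[1,0,0,0,0],[1,0,0,0,0],[1,0,0,0,0]]'
```

```text
time: 3.35
tcp_pos: [0.5014, -0.237, 0.1716]
orientation: [-2.205, -2.235, 0.001]
ft_force: [-0.2, 0.7, -0.1]
gripper_width: 0.0854
finger_force: 0.0
time: 3.85
tcp_pos: [0.5021, -0.2386, 0.1726]
orientation: [2.208, 2.234, 0.0]
ft_force: [-3.6, 0.2, 1.7]
gripper_width: 0.0122
finger_force: 0.9
time: 4.15
tcp_pos: [0.5018, -0.2386, 0.1727]
orientation: [-2.208, -2.235, 0.001]
ft_force: [-3.3, 0.1, 5.5]
gripper_width: 0.0107
finger_force: 60.3
```

```bash
python3 -m inch '[[1,0,0,-0.003,0],[1,0,0,-0.004,0],[1,0,0,-0.006,0],[1,0,0,-0.008,0],[1,0,0,-0.01,0]]';  python3 -m inch '[[1,0,0,-0.02,0],[1,0,0,-0.03,0],[1,0,0,-0.03,0],[1,0,0,0,0],[1,0,0,0,0]]'
python3 - <<'E'
from h import *
im=save('scene','sc2');P=cloud(im);x,y,z=P[...,0],P[...,1],P[...,2]
m=(abs(x-.502)<.024)&(abs(y+.24)<.1)&(z>.24)&(z<.281)
for s in(-1,1):
  k=m&(s*(y+.24)>.06); print(k.sum(),np.median(P[k],0))
print(delta([.4745,.237,.20]))
E
```

```text
time: 4.65
tcp_pos: [0.502, -0.2384, 0.2036]
orientation: [-2.208, -2.234, 0.0]
ft_force: [0.1, -0.8, -3.8]
gripper_width: 0.0106
finger_force: 59.0
time: 5.15
tcp_pos: [0.502, -0.2384, 0.2833]
orientation: [2.208, 2.234, 0.0]
ft_force: [0.5, 0.0, -4.1]
gripper_width: 0.0109
finger_force: 59.0
104 [ 0.5022952  -0.32042029  0.27272173]
125 [ 0.50751326 -0.16087321  0.27200899]
[ 0.47531438 -0.02100927  0.08260572]
```

Lifted and level (both ends at 0.272, weight about 4 N). Carrying it to the board.

```bash
python3 -m inch '[[1,0.02,-0.001,0,0],[1,0.035,-0.0015,0,0],[1,0.035,-0.0015,0,0],[1,0.035,-0.0015,0,0],[1,0.035,-0.0015,0,0]]'>/dev/null; python3 -m inch '[[1,0.035,-0.0015,0,0],[1,0.035,-0.0015,0,0],[1,0.035,-0.0015,0,0],[1,0.035,-0.0015,0,0],[1,0.035,-0.0015,0,0]]'>/dev/null;python3 -m inch '[[1,0.035,-0.0015,0,0],[1,0.035,-0.0015,0,0],[1,0.035,-0.0015,0,0],[1,0.035,-0.0015,0,0],[1,0,0,0,0]]'
python3 - <<'E'
from h import *
im=save('scene','sc3');P=cloud(im);x,y,z=P[...,0],P[...,1],P[...,2];o=arm.get_obs()['tcp_pos']
m=(abs(x-o[0])<.024)&(abs(y-o[1])<.1)&(z>.24)&(z<.281)
for s in(-1,1):
  k=m&(s*(y-o[1])>.06); print(k.sum(),np.median(P[k],0))
print(delta([.4745,.237,.035]))
E
```

```text
time: 6.7
tcp_pos: [0.4747, 0.2397, 0.2808]
orientation: [-2.201, -2.237, 0.004]
ft_force: [-0.1, -0.9, -4.4]
gripper_width: 0.0107
finger_force: 59.0
110 [0.47201774 0.15705257 0.26980463]
121 [0.4804742  0.31891613 0.26954296]
[-4.15851235e-05  7.76977914e-04  2.45858596e-01]
```

```bash
python3 -m inch '[[1,0,0,0.03,0],[1,0,0,0.045,0],[1,0,0,0.045,0],[1,0,0,0.045,0],[1,0,0,0.04,0]]'>/dev/null; python3 -m inch '[[1,0,0,0.02,0],[1,0,0,0.01,0],[1,0,0,0.004,0],[1,0,0,0.003,0],[1,0,0,0.002,0]]';python3 -m inch '[[1,0,0,0.001,0],[1,0,0,0,0]]'
```

```text
time: 7.75
tcp_pos: [0.4768, 0.2364, 0.0402]
orientation: [2.208, 2.234, 0.004]
ft_force: [-0.1, -0.2, -4.0]
gripper_width: 0.0108
finger_force: 59.1
time: 7.95
tcp_pos: [0.4762, 0.2364, 0.039]
orientation: [2.208, 2.235, 0.002]
ft_force: [-0.1, -0.3, -3.8]
gripper_width: 0.011
finger_force: 59.1
```

```bash
python3 -m inch '[[1,0,0,0.002,0],[1,0,0,0.0015,0],[1,0,0,0.001,0],[1,0,0,0,0]]'
```

```text
time: 8.35
tcp_pos: [0.4759, 0.2363, 0.0348]
orientation: [2.208, 2.235, 0.001]
ft_force: [-2.8, 0.3, 5.0]
gripper_width: 0.0109
finger_force: 60.3
```

Seated (upward force). Letting go and rising.

```bash
python3 -m inch '[[0.6,0,0,0,0],[0.3,0,0,0,0],[0,0,0,0,0],[0,0,0,0,0],[0,0,0,0,0]]'; python3 -m inch '[[0,0,0,-0.02,0],[0,0,0,-0.04,0],[0,0,0,-0.045,0],[0,0,0,-0.045,0],[0,0,0,-0.045,0]]'
python3 - <<'E'
from h import *
im=save('top','top2');P=cloud(im);x,y,z=P[...,0],P[...,1],P[...,2]
m=(abs(x-.4745)<.12)&(abs(y-.237)<.12)&(z>.018)&(z<.03)
r=cv2.minAreaRect(P[m][:,:2].astype(np.float32)*1000);print(m.sum(),r,np.median(P[m],0))
b=save('scene','sc4');P=cloud(b);x,y,z=P[...,0],P[...,1],P[...,2]
m=(abs(x-.4745)<.12)&(abs(y-.237)<.12)&(z>.018)&(z<.03)
p=P[m];print(m.sum(),np.linalg.lstsq(np.c_[p[:,:2],np.ones(len(p))],p[:,2],rcond=None)[0],np.median(p,0))
# tester parts
P=cloud(im);x,y,z=P[...,0],P[...,1],P[...,2]
m=(abs(x-.502)<.03)&(abs(y+.24)<.03)&(z>.137)&(z<.146);r=cv2.minAreaRect(P[m][:,:2].astype(np.float32)*1000);print('pad',m.sum(),r,np.median(P[m],0))
cv2.imwrite('pics/crop2.png',cv2.resize(b['color'][155:240,130:235],(788,638)[0:1]+(595,),interpolation=2)[:,:,::-1])
print(delta([.502,-.24,.25]))
E
```

```text
time: 8.85
tcp_pos: [0.476, 0.2362, 0.0338]
orientation: [-2.208, -2.235, -0.0]
ft_force: [-0.0, 0.2, 0.3]
gripper_width: 0.0814
finger_force: 0.0
time: 9.35
tcp_pos: [0.4756, 0.2361, 0.2306]
orientation: [-2.208, -2.235, -0.0]
ft_force: [1.1, 0.7, 0.7]
gripper_width: 0.0855
finger_force: 0.0
387 ((480.56414794921875, 236.37071228027344), (215.94969177246094, 203.79478454589844), 81.78646850585938) [0.47447716 0.1816424  0.02315841]
552 [-0.02227086 -0.00301584  0.03485867] [0.48307338 0.23275846 0.02347321]
pad 129 ((502.7353210449219, -239.0193634033203), (40.346710205078125, 41.090721130371094), 42.925132751464844) [ 0.50372228 -0.24026867  0.14026435]
[-0.47786403  0.01734521 -0.01701983]
```

View pics/crop2.png

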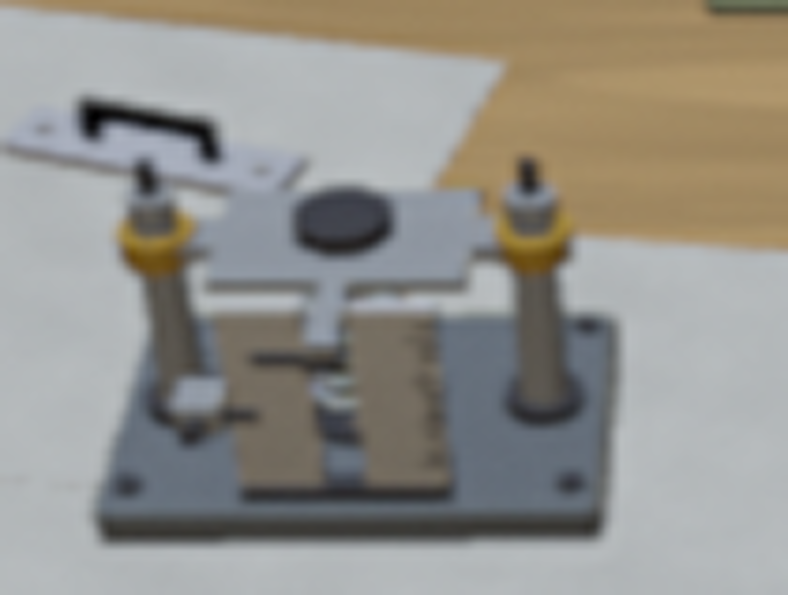

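The cover lies flat on the board (centre about (0.476,0.236), top at 0.023). In the crop the drag pointer tip is at (250,358), the mark tip at (258,415) and the pad at (343,218). Now I'll go over the tester and measure the needles from the wrist camera.

```bash
python3 -m inch '[[1,-0.02,0.001,-0.03,0],[1,-0.04,0.0015,0,0],[1,-0.04,0.0015,0,0],[1,-0.04,0.0015,0,0],[1,-0.04,0.0015,0,0]]' 40 >/dev/null; python3 -m inch '[[1,-0.04,0.0015,0,0],[1,-0.04,0.0015,0,0],[1,-0.04,0.0015,0,0],[1,-0.04,0.0015,0,0],[1,-0.04,0.0015,0,0]]'>/dev/null; python3 -m inch '[[1,-0.04,0.0015,0,0],[1,-0.04,0.0015,0,0],[1,-0.018,0.001,0,0],[1,0,0,0,0]]'
python3 - <<'E'
from h import *
b=load('sc4')
def px(c,r): return 130+(c+.5)/7.505-.5,155+(r+.5)/7-.5
for n,c,r in(('drag',252,358),('mark',256,415)):
    u,v=px(c,r); c0,d=ray(b,u,v); print(n,u,v,c0+d*(.5785-c0[0])/d[0])
w=wrist('w2'); print(w['T_tool_cam'].round(3).tolist(),w['fx'],delta([.502,-.24,.25]))
R,c=cam(w);p=R.T@(np.array([.5785,-.27,.1])-c);print('tips px',p[:2]/p[2]*w['fx']+[w['cx'],w['cy']])
E
```

```text
time: 10.85
tcp_pos: [0.4999, -0.2433, 0.2577]
orientation: [-2.211, -2.23, 0.001]
ft_force: [-0.2, 0.9, -0.5]
gripper_width: -0.0001
finger_force: 0.0
drag 163.14423717521652 205.71428571428572 [ 0.5785     -0.26915836  0.11413946]
mark 163.6772151898734 213.85714285714286 [ 0.5785     -0.27126908  0.08148161]
[[0.0, -0.95, -0.313, 0.08], [1.0, -0.0, 0.001, -0.0], [-0.001, -0.313, 0.95, -0.143], [0.0, 0.0, 0.0, 1.0]] 267.2813729650016 [0.00165272 0.0021764  0.00789277]
tips px [322.91111702 200.20409984]
```

The drag tip comes out at z = 0.114, as it must. The mark is about 0.0815, roughly 33 mm down. Checking that with the wrist view.

```bash
python3 - <<'E'
from h import *
w=load('w2'); cv2.imwrite('pics/crop3.png',cv2.resize(w['color'][160:235,285:360],(600,600),interpolation=cv2.INTER_NEAREST)[:,:,::-1])
P=cloud(w)
for v in range(176,226,2): print(v,' '.join('%4d'%(P[v,u,2]*1000) for u in range(312,340,2)))
E
```

```text
176  129  128  128  128  128  128  129  129  128  129  127  126  128    0
178  129  127  128  127  129  130  129  128  129  128  128  128  128    1
180  127  128  129  128  128  129  128  129  128  128  128  129  129    1
182  129  128  129  128  127  129  128  128  128  128  129  128  127    1
184  128  129  128  128  128  129  128  128  128  127  127  129  126    1
186  129  128  128  127  127  128  114  116  117    1    0    1    1    1
188  107  118  124  125  125    0  113  117  117    3    1    1    1    2
190  108  118  128  132  132  130  115  117  117    2    1    1    2    0
192  108  120  128  136  136  136  116  117    0    1    2    3    3    0
194  109  119  130  135  135  136  115  117    0    2    0    1    1    1
196  110  120  130  135  135  135  116  117    2    1    2    1    0    1
198  111  122  131  135  136  136  116  116    0    1    1    2    1    0
200  112  121  131  135  135  136  116  118    0    2    1    0    1    2
202  111  122  131  135  135  134  116  116    1    0    1    1    0    1
204  113  123  132  136  135  135    1    0    1    0    1    1    1    1
206  113  123  134  135  135    1    2    1    2    2    0    2    2    2
208  115  125  133  135  135   90    2    1    0    0    0    1    0    2
210  114  124  134  136  134   91   82   83   83   84    1    1    0    2
212  115  126  135  134  136   90   85   86   86   87    1    1    2    1
214  115  127  135  135  134   91   87   86   86   87    1    0    1    1
216   91  127  134  135  135   90   87   85   86   87    0    1    0    3
218   91  128  135  135  135   90    2    1    2    1    0    3    1    2
220   92   91  135  135  135    2    1    1    0    3    2    0    0    0
222    0    0  136  135  135    1    2    2    1    0    0    2    0    2
224    1    2    1    0    2    0    1    1    0    2    1    2    2    1
```

View pics/crop3.png

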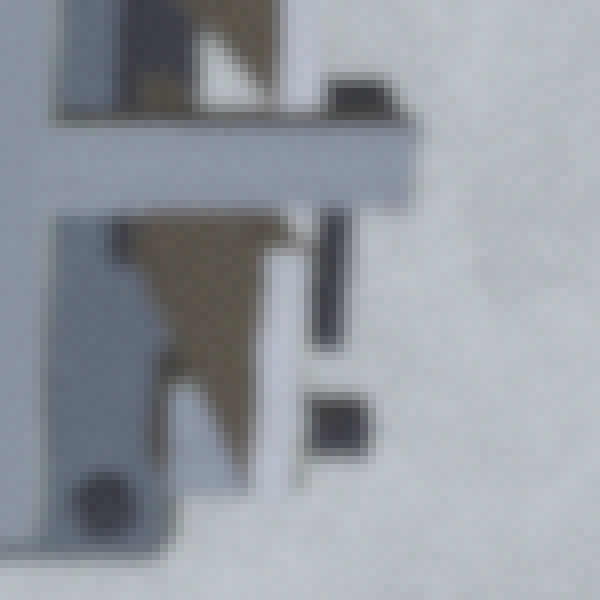

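The crop shows the drag needle at (330,275) with its top at 0.1165, and a dark block at (340,425) at about 0.086. I'll resolve which part of that is the mark before using it.

```bash
python3 - <<'E'
from h import *
w=load('w2');b=load('sc4')
P=cloud(w);x,y,z=P[...,0],P[...,1],P[...,2]
m=(z>.04)&(z<.2)&(x>.569)&(x<.65)&(y<-.2)&(y>-.36)
for lo,hi in((.04,.08),(.08,.1),(.1,.125)):
    k=m&(z>lo)&(z<hi)
    if k.any(): print('wrist',lo,k.sum(),P[k].min(0),P[k].max(0),np.median(P[k],0))
P=cloud(b)
for v in range(201,220): print(v,' '.join('%4d/%4d/%4d'%tuple(P[v,u]*1000) for u in range(151,168,2)))
for v in range(201,220): print(v,' '.join('%3d'%b['color'][v,u].mean() for u in range(150,176)))
E
```

```text
wrist 0.08 90 [ 0.56908373 -0.30147921  0.08288717] [ 0.59287811 -0.28335108  0.09236062] [ 0.58606905 -0.29301151  0.08714603]
wrist 0.1 132 [ 0.57006752 -0.26759913  0.11169564] [ 0.58285646 -0.22972929  0.12410525] [ 0.57634229 -0.25113411  0.11730834]
201  511/-323/  79  513/-316/  80  512/-310/  80  440/-323/  23  570/-281/ 126  569/-275/ 125  570/-269/ 125  571/-263/ 126  571/-257/ 127
202  512/-323/  76  513/-317/  77  510/-311/  74  447/-322/  24  567/-283/ 119  570/-276/ 122  571/-269/ 122  571/-263/ 122  572/-257/ 123
203  516/-323/  75  510/-318/  70  514/-310/  73  455/-320/  26  570/-282/ 118  571/-276/ 119  572/-269/ 120  571/-264/ 119  569/-258/ 117
204  510/-325/  66  511/-318/  66  504/-314/  61  458/-320/  24  570/-283/ 114  571/-276/ 115  571/-270/ 115  570/-264/ 114  570/-258/ 114
205  514/-324/  65  513/-318/  64  511/-312/  62  465/-319/  25  569/-283/ 109  571/-277/ 111  570/-271/ 110  578/-263/ 117  580/-256/ 118
206  513/-325/  59  516/-318/  62  513/-312/  60  504/-308/  52  472/-310/  26  567/-278/ 104  569/-272/ 105  584/-262/ 118  580/-257/ 114
207  514/-
[... 3148 characters left out ...]
  86  96 105 108 106 106 106 106  93  72  85 104 107
214  65  47  61  83  94  91  90  93  89  70  53  56  57  64  84 102 106 106 106 106 105  93  68  65  67  70
215  91  68  60  67  72  68  63  70  79  75  71  80  82  82  92 103 106 106 107 106 105  95  73  65  65  67
216 111 104  96  79  61  53  53  65  82  88  95 102 102 101 103 104 105 105 105 105 104  96  77  63  60  63
217 115 114 111  93  57  44  58  78  94 102 108 108 106 105 105 105 104 105 105 105 105 101  87  66  55  54
218 113 115 114 103  78  71  84  98 108 111 111 107 104 105 105 105 104 105 105 105 105 106 102  90  83  77
219 113 114 115 112 107 105 108 110 113 113 110 104 103 104 105 103 103 104 104 103 105 107 104  99 106 107
```

```bash
python3 - <<'E'
from h import *
b=load('sc4')
for n,u,v in(('drag',165,206.0),('mark',161,214.05)):
    c0,d=ray(b,u,v); print(n,c0+d*(.5785-c0[0])/d[0])
print(delta([.503,-.24,.15]))
E
```

```text
drag [ 0.5785     -0.26361737  0.11304544]
mark [ 0.5785     -0.27967217  0.08065072]
[0.00147603 0.00329981 0.10789131]
```

Two readings agree: the mark is about 32.5 mm below the drag pointer. I'll press to about 28 mm first, then look.

```bash
python3 -m inch '[[1,0.0015,0.003,0.04,0],[1,0,0,0.04,0],[1,0,0,0.02,0],[1,0,0,0.005,0],[1,0,0,0,0]]'; python3 -m inch '[[1,0,0,0.004,0],[1,0,0,0.003,0],[1,0,0,0,0]]';python3 -m inch '[[1,0,0,0.006,0],[1,0,0,0.006,0],[1,0,0,0.006,0],[1,0,0,0.004,0],[1,0,0,0,0]]'
cat > lv.py <<'E'
import sys
from h import *
b=save('scene',sys.argv[1]); g=b['color'].mean(2)
def cen(c0,c1,r0,r1):
    d=(g[r0:r1,c0:c1].mean(1)); w=np.clip(104-d,0,None); return (w*np.arange(r0,r1)).sum()/w.sum(), d.round().astype(int)
rows=[]
for n,c0,c1 in(('drag',165,168),('mark',160,163)):
    r0=204; 
    if n=='mark': r,d=cen(c0,c1,211,217)
    else: 
        d=g[203:219,c0:c1].mean(1); i=203+d.argmin(); r,d=cen(c0,c1,i-2,i+3)
    c,dd=ray(b,(c0+c1-1)/2,r); p=c+dd*(.5785-c[0])/dd[0]; rows.append(p[2]); print(n,r,p,d)
print('remaining mm',1000*(rows[0]-rows[1])); o=arm.get_obs(); print(o['tcp_pos'],o['ft_force'])
E
python3 lv.py sc5
```

```text
time: 11.4
tcp_pos: [0.5031, -0.2387, 0.1536]
orientation: [-2.206, -2.235, -0.0]
ft_force: [0.0, -0.6, 0.5]
gripper_width: -0.0001
finger_force: 0.0
time: 11.7
tcp_pos: [0.5033, -0.24, 0.1473]
orientation: [2.207, 2.234, 0.001]
ft_force: [0.0, 0.4, -0.3]
gripper_width: 0.0005
finger_force: 0.0
time: 12.2
tcp_pos: [0.5037, -0.2403, 0.1253]
orientation: [2.207, 2.233, 0.001]
ft_force: [0.5, 1.1, 6.7]
gripper_width: 0.0
finger_force: 3.4
drag 209.74355495251015 [ 0.5785     -0.26221271  0.09815976] [105  75  60  96 109]
mark 213.99232456140354 [ 0.5785     -0.27964426  0.08088606] [106 101  79  57  79 102]
remaining mm 17.27369558879044
[ 0.50374716 -0.24034335  0.12547709] [-0.48963292  0.91877576  6.97642287]
```

```bash
python3 -m inch '[[1,0,0,0.005,0],[1,0,0,0.005,0],[1,0,0,0.003,0],[1,0,0,0.001,0],[1,0,0,0,0]]'; python3 lv.py sc6
```

```text
time: 12.75
tcp_pos: [0.5038, -0.2403, 0.1124]
orientation: [2.207, 2.233, 0.001]
ft_force: [-1.2, 1.3, 10.9]
gripper_width: 0.0001
finger_force: 5.5
drag 213.04581151832457 [ 0.5785     -0.26369073  0.08482392] [106  85  60  82 103]
mark 213.99004424778764 [ 0.5785     -0.27964316  0.08089537] [106 101  79  58  80 102]
remaining mm 3.928551946335568
[ 0.50378021 -0.2403441   0.11237141] [-0.8516565   0.34488073 11.00990733]
```

```bash
python3 -m inch '[[1,0,0,0.002,0],[1,0,0,0.0015,0],[1,0,0,0,0],[1,0,0,0,0],[1,0,0,0,0]]'; python3 lv.py sc7; python3 -m inch '[[1,0,0,0,0],[1,0,0,0,0],[1,0,0,0,0],[1,0,0,0,0],[1,0,0,0,0]]'|sed -n 2p
```

```text
time: 13.3
tcp_pos: [0.5038, -0.2403, 0.1091]
orientation: [2.207, 2.233, 0.001]
ft_force: [-1.7, 1.2, 12.2]
gripper_width: -0.0
finger_force: 6.0
drag 213.76494565217394 [ 0.5785     -0.26401524  0.08189594] [105  76  60  95 107]
mark 213.99007717750828 [ 0.5785     -0.27964318  0.08089523] [106 101  79  58  80 101]
remaining mm 1.00070723484047
[ 0.50377846 -0.24035676  0.10908517] [-1.74243986  1.35289632 11.63531191]
tcp_pos: [0.5038, -0.2403, 0.1091]
```

```bash
python3 -m inch '[[1,0,0,0.001,0],[1,0,0,0,0],[1,0,0,0,0],[1,0,0,0,0],[1,0,0,0,0]]'|sed -n 2p; python3 lv.py sc8; python3 -m inch '[[1,0,0,0,0],[1,0,0,0,0],[1,0,0,0,0],[1,0,0,0,0],[1,0,0,0,0]]'|sed -n 2p
python3 -m inch '[[1,0,0,-0.004,0],[1,0,0,-0.006,0],[1,0,0,-0.01,0],[1,0,0,-0.01,0],[1,0,0,-0.01,0]]'|sed -n 2p
python3 -m inch '[[1,0,0,-0.02,0],[1,0,0,-0.04,0],[1,0,0,-0.04,0],[1,0,0,0,0],[1,0,0,0,0]]'; python3 lv.py sc9
python3 - <<'E'
from h import *
b=load('sc9'); cv2.imwrite('pics/crop4.png',np.hstack([cv2.resize(b['color'][155:240,130:235],(400,324),interpolation=2),cv2.resize(b['color'][170:284,240:380],(398,324))])[:,:,::-1])
P=cloud(save('top','top3'));x,y,z=P[...,0],P[...,1],P[...,2]
m=(abs(x-.502)<.018)&(abs(y+.24)<.018)&(z<.17);print(np.median(P[m],0))
E
```

```text
tcp_pos: [0.5038, -0.2404, 0.1082]
drag 214.04313725490198 [ 0.5785     -0.26414103  0.08076097] [107  85  59  83 104]
mark 213.98898678414096 [ 0.5785     -0.27964265  0.08089968] [106 101  79  58  79 102]
remaining mm -0.13871407420351645
[ 0.50377724 -0.2403428   0.10817085] [-2.8543879   0.53360533 12.43808933]
tcp_pos: [0.5038, -0.2403, 0.1082]
tcp_pos: [0.5031, -0.24, 0.1466]
time: 15.9
tcp_pos: [0.503, -0.24, 0.2466]
orientation: [2.208, 2.234, 0.0]
ft_force: [-0.4, -0.0, -0.6]
gripper_width: 0.0
finger_force: 0.0
drag 214.05438813349815 [ 0.5785     -0.26414612  0.08071504] [106  83  59  82 102]
mark 213.99473129610115 [ 0.5785     -0.27964543  0.08087624] [105 100  79  56  79 100]
remaining mm -0.1612049001821214
[ 0.50246382 -0.23968738  0.24538162] [-0.37314851  0.34747955 -0.51193861]
[ 0.50424852 -0.23412452  0.13962299]
```

View pics/crop4.png

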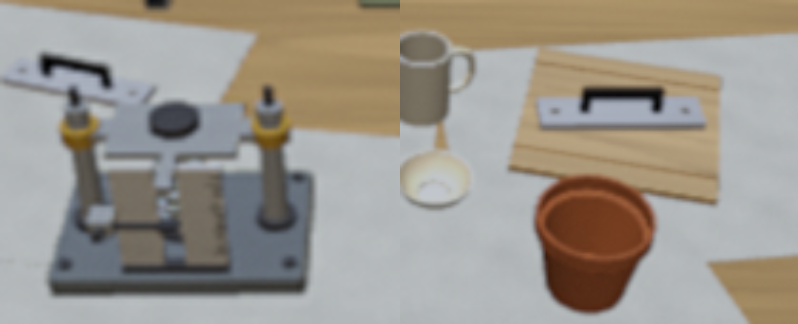

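The drag pointer is level with the mark in the left crop, about (125,225). The plate is back up with the pad at 0.140, and the cover lies flat in the middle of the board at (620,110) in the right crop. Handing in.

```bash
python3 -c "from plant import arm; print(arm.sign_off())"
```

```text
the job is handed in; nothing more can be done
None
```

The job is handed in: the cover lies flat near the middle of the ware board, the spring plate is back up, and the drag pointer stands level with the mark to about 0.2 mm by camera; no verdict came back after hand-in.

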